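# Switch off the warming tray and lift a hot roll with the tongs

## Robot

A 6-joint arm with a two-finger parallel gripper is mounted at the origin on a cart in front of the work surface, level with it; the furniture and walls round the work are solid. World frame = base frame: x ahead of the robot, y to its left, z up, the work surface at z = 0. Lengths are in m, angles in rad, forces in N, time in s.
With the tool pointing down it reaches from about 0.375 to 0.975 m from the base axis. Payload 3.8 kg.
Tool frame: the origin (TCP) lies midway between the tips of the shut fingers; the grasp point (between the pads) lies 19 mm behind it (robot.grasp_offset is the z of the grasp point in the tool frame, in m); z points along the fingers, y is the line along which they close (so a half turn about z gives the same grasp; the last joint's range is limited). The gripper opens to 85 mm and grips with 20 to 120 N. Pads are 22 mm wide; open, the fingers measure 114 mm over their backs; the gripper's body (76 mm by 85 mm) begins 54 mm behind the grasp point. The pads swing forward as they close: fully open they stand 13 mm farther back than shut.
Start: joints at [1.272, 0.264, 1.604, -0, 1.274, -0.037], TCP at [0.175, 0.652, 0.231] pointing down, gripper open.
Joint ranges: [-2.63, 2.63], [-0.94, 2.18], [0.31, 2.57], [-1.31, 4.45], [0, 2.66], [-2.55, 2.55]. Speed limits (rad/s): [2.57, 2.57, 3.14, 3.14, 3.14, 3.14].

## Interface

Orientations are given as a 3x3 rotation matrix whose columns are the frame's x, y, z axes.
In Python, from workcell import robot gives the robot as it stands.
- The arm moves only by the tool move_arm, never from a script. Its argument "targets" is a list of rows, each a list of 3 entries, a list of its own where there are three numbers: the shift along the tool's x, y, z in m, then the turn about the tool's z in degrees, then the finger opening in m, from 0 to 0.0854. In form: [[[tx, ty, tz], spin, gripper], ...]. A call has exactly 8 rows; each row shifts and turns the commanded pose from where the row before left it, along the tool's axes as they then stand; what a row does not reach is not made up. A row lasts 1/8 s, in which the tool goes at most 62.5 mm and 10.7 degrees, less where a joint would pass 70% of its speed; a pose out of reach is approached as far as the arm can. A call is refused whole if a number of a shift passes 0.0625 or a number of a turn 10.7, either way. A call with a gripper value outside its range is refused whole. The fingers move at their own pace and stop on an object; the grip force is fixed at half the most. Time passes only in rows, so rows that do not move let the fingers close, or fill a call up. It gives the time, the measured TCP pose, the force, the opening and the grip force at its end, in the units of the state.
- robot.get_obs(): the state, without advancing time (a new reading comes with each control period).
- robot.grab_frame(name): name is "scene" or "top" or "wrist"; returns the picture (480x640x3 uint8, blue, green, red); there is no depth.
- robot.get_calibration(name): a dict with "fovy" (degrees; the focal length in pixels is half the picture's height over the tangent of half this angle, whatever the lens; pixels are square), "cx", "cy" (the principal point, pixels), "camera_from_world" (4x4, takes a point from world to camera coordinates). Camera axes: x right, y down, z forward; pixel columns grow to the right and rows downward; lengths in m; the calibration is good to about 2 mm. The wrist camera is an equidistant fisheye: a pixel r from the principal point sees the ray r / f radians off the axis. A picture is of the moment at which its call begins: read the wrist's pose just before it. get_calibration takes no time and is no camera call; for the wrist camera it gives the pose at the moment of the call.
- robot.close_job(): hands the job in; it is judged then, once.
The state is a dict: "time": time; "joints": joint angles; "qvel": joint speeds; "effort": joint torques, N m; "eef_pos": TCP position; "eef_rot": TCP orientation; "force": force on the tool from outside, world axes, zero at the start; "torque": the same for the moment, N m; "finger_gap": opening from 0.0 (shut) to 1.0 (fully open); "gripper_force": force on a finger pad.
Only numpy, scipy, OpenCV 4.12 (cv2) and the standard library are available. Lean on these libraries where they do the work, as an engineer would, in place of code of your own. Each camera call takes 0.05 s, during which the arm holds its last target. There are 200 camera calls.

## Task

The rolls are warm: turn the warming tray's knob fully anticlockwise to its off stop, then pick up the kitchen tongs, close them on the seeded roll and lift it, without squashing it, at least 10 cm clear of the tray. Never touch the hot roll with the gripper itself, leave the plain roll where it is on the tray, and do not disturb the two grinders beside it. Finish still holding the seeded roll up, steady, in the closed tongs: put nothing down.

Things in the scene. Friction and masses are not known exactly. Their poses are not given: they have to be found in the camera images.
- tray: Electric warming tray fixed on the worktop: slab 190 mm deep (its x), 310 mm wide (its y), top 44 mm above the worktop; black handles 20 mm beyond either end. Origin under its centre; x points to its back edge, y to its left end, z up. Black glass covers tray y -75 to +149 mm; the strip at the right end is the control strip, knob at tray (-60, -114.5) mm.
- knob_grip (a point): Middle of the black bar grip of the tray's knob, on its upright axis, 65 mm above the worktop. The bar is 40 mm long, 13 mm wide, its top 78 mm above the worktop, on a round skirt 43 mm across whose top is 53 mm above the worktop. x runs along the bar toward the white pointer line, z up. A wall cabinet hangs behind it: lower edge 0.45 m above the worktop, front about 0.6 m ahead of the robot.
- knob (a joint): Knob angle, rad: 0 = off, the anticlockwise end stop, pointer along the tray's +x (to its back, at the longest dial mark); grows as it is turned clockwise seen from above, up to 2.3 (hottest). Friction 0.03 N m, stays where it is left; starts at 0.7 to 1.4.
- tongs_grip (a point): Point midway between the rubber grip panels of the tongs, half-way up (11 mm above the worktop), 104 mm ahead of the pivot, where they balance. Over the panels' outsides the tongs measure 58 mm here when open at rest, about 35 mm when the heads close on a roll. Each panel is 72 mm long, toed out 5 degrees at rest, square to the squeeze when nearly closed on a roll.
- tongs_head (a point): Point midway between the cupped rubber heads of the tongs, half-way up, 225 mm ahead of the pivot (121 mm ahead of tongs_grip). Each head is 40 mm long along x, 22 mm high. At rest the gap between the heads is 104 mm at the middle, 85 to 93 mm at their inturned ends, and 114 mm over their backs. They fold round a roll 54 mm across.
- tong_left (a joint): Closing angle of the tongs' left arm about the pivot, rad; the right arm follows equally. 0 = open at rest, about 0.11 = closed on a roll, 0.2 = end of travel. Sprung open: a squeeze on the panels of 4 N starts to close them, 8 N brings the heads to a roll; 1 mm less over the panels narrows the gap between the heads by 2.2 mm. Squeezed with 60 N, each head presses the roll with about 24 N.
- seeded_center (a point): Centre, half-way up, of the seeded roll: dark brown, pale seeds on its domed top, round, 54 mm across at the widest (11 to 19 mm above its underside), 40 mm high, 0.04 to 0.085 kg. Stands on the tray's glass, so this point starts 64 mm above the worktop. Loose, z up. More than 60 N in all from the tongs squashes it.
- seeded_roll: The same seeded roll; origin at the centre of its underside.
- plain_center (a point): Centre, half-way up, of the plain roll: golden, a pale cross cut on top, no seeds, same size as the seeded one; stands on the tray about 120 mm to the left or right of it. Stays there.
- plain_roll: The same plain roll; origin at the centre of its underside.
- tongs: Sprung kitchen tongs of steel and black rubber, 275 mm long, 0.12 kg, lying on edge so that the two arms open and close sideways along the worktop. Arms and heads are 22 mm high. Origin on the pivot at the underside; x from the pivot along the tongs to the heads, y to the left arm, z up. The arms stay symmetric about the x axis.
- salt: Grinder with white top and pale foot, 55 mm across, 149 mm high; origin under its centre. Stays.
- pepper: Grinder with white top and dark foot, 55 mm across, 149 mm high; origin under its centre. Stays.
There are look-alikes about, which are no part of the job. What is shaped like the seeded_roll but purple is not meant.

How it is judged:
By the outcome, as a careful person would: the job done as asked, in the order asked, and still so for the second after the job is handed in, while the arm keeps its last pose, push and grip.
It also fails if it takes over 54 s, if anything falls off the work surface, if the arm or the gripper's body presses on something with over 40 N, if the wrist force passes 120 N, or if a joint passes its speed limit or range.

## Working session

There is one attempt and no reset: what is moved stays moved. The work goes in short steps, Python scripts to look and compute and a tool call to move; the robot and the scene stay as the last step left them, time stands still between calls to the robot, and variables do not carry over. Pictures are saved under pics/ and viewed, at most 10 in all, crops included, and the job is handed in when it is done.

Besides the shell and the picture viewer there is one more tool, called after "Call:" as name(argument=value, ...), one argument or row to a line, values as JSON. move_arm: Moves the arm, as the interface text tells. Its arguments: {"type":"object","properties":{"targets":{"type":"array","items":{"type":"array"}}},"required":["targets"]}

```bash
mkdir -p pics; cat > h.py <<'E'
import numpy as np, cv2
from workcell import robot
def cal(n):
    c=robot.get_calibration(n); f=240/np.tan(np.radians(c["fovy"])/2); return f,c["cx"],c["cy"],np.array(c["camera_from_world"])
def ray(C,u,v,fish=False):
    f,cx,cy,T=C; d=np.array([u-cx,v-cy],float)
    if fish:
        r=np.hypot(*d); t=r/f; k=np.array([*(d/max(r,1e-9)*np.sin(t)),np.cos(t)])
    else: k=np.array([*(d/f),1.])
    R=T[:3,:3]; return -R.T@T[:3,3], R.T@k
def at(C,u,v,z,fish=False):
    o,d=ray(C,u,v,fish); return o+d*(z-o[2])/d[2]
def pix(C,p,fish=False):
    f,cx,cy,T=C; q=T[:3,:3]@np.array(p)+T[:3,3]
    if fish:
        r=np.hypot(q[0],q[1]); t=np.arctan2(r,q[2]); return np.array([cx+f*t*q[0]/r,cy+f*t*q[1]/r])
    return np.array([cx+f*q[0]/q[2],cy+f*q[1]/q[2]])
E
python3 - <<'E'
from h import *
for n in("top","scene"):
    cv2.imwrite(f"pics/{n}0.png",robot.grab_frame(n)); print(n,cal(n))
o=robot.get_obs(); print(o["eef_pos"],o["eef_rot"],o["time"],robot.grasp_offset)
E
```

```text
top (np.float64(498.25692922974076), 319.88786947281864, 238.3538126531833, array([[-1.69973358e-03, -9.99971808e-01,  7.31394563e-03,
        -1.35660721e-01],
       [-9.81977476e-01,  2.86788819e-04, -1.88997762e-01,
         5.20003029e-01],
       [ 1.88990336e-01, -7.50337571e-03, -9.81950280e-01,
         8.42944250e-01],
       [ 0.00000000e+00,  0.00000000e+00,  0.00000000e+00,
         1.00000000e+00]]))
scene (np.float64(491.1031041327815), 318.6517353103936, 238.12636916896042, array([[-9.99624917e-01,  2.20239743e-02,  1.62778680e-02,
         5.46630591e-01],
       [ 2.49740812e-04,  6.01680030e-01, -7.98737178e-01,
         1.29723056e-01],
       [-2.73854352e-02, -7.98433520e-01, -6.01459851e-01,
         1.02894113e+00],
       [ 0.00000000e+00,  0.00000000e+00,  0.00000000e+00,
         1.00000000e+00]]))
[0.17451067 0.65135729 0.23007261] [[-9.65925734e-01  2.58818717e-01 -5.89425877e-04]
 [ 2.58819381e-01  9.65923760e-01 -1.95377778e-03]
 [ 6.36661999e-05 -2.03975908e-03 -9.99997918e-01]] 0.1 -0.0187
```

View pics/top0.png

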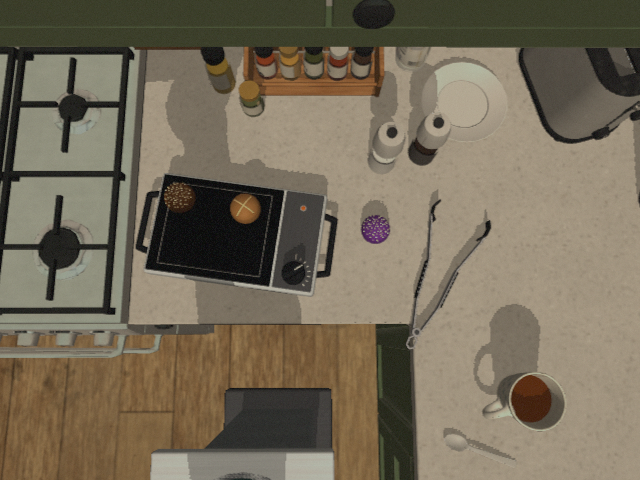

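View pics/scene0.png

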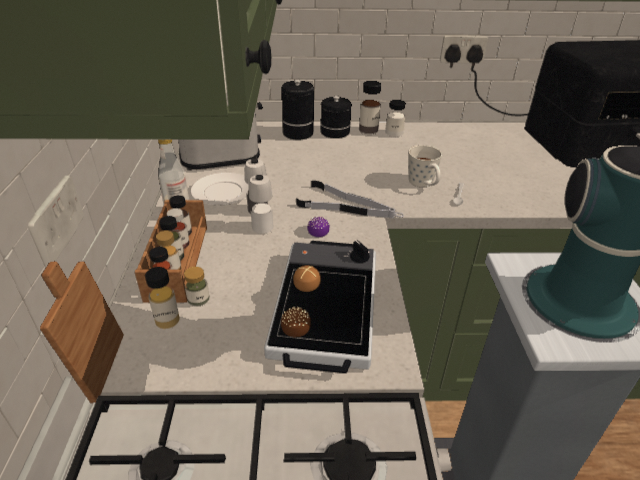

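Seeded-roll candidates in the top view are the brown seeded one (180,198), the plain golden one with a cross (245,208) and the purple seeded look-alike (375,229). I choose (180,198). The knob is at (294,272), the tongs' pivot at (412,340) and their heads at (437,208) and (487,230). The grinders are at (388,150) and (430,140). Next is one close crop to check.

```bash
python3 - <<'E'
from h import *
im=cv2.imread("pics/top0.png")[165:355,140:500]
cv2.imwrite("pics/crop.png",cv2.resize(im,None,fx=2.2,fy=2.2,interpolation=cv2.INTER_CUBIC))
C=cal("top")
for n,u,v,z in[("seed",180,198,.07),("plain",245,208,.07),("knob",294,272,.075),("pivot",412,340,.02),("hL",437,208,.02),("hR",487,230,.02),("tFL",166,177,.044),("tFR",327,193,.044),("tNR",314,291,.044),("tNL",147,270,.044),("salt",384,165,.0),("pep",424,157,0)]:
    print(n,at(C,u,v,z).round(4))
E
```

```text
seed [0.5891 0.1122 0.07  ]
plain [ 0.5708 -0.0035  0.07  ]
knob [ 0.4562 -0.0914  0.075 ]
pivot [ 0.3407 -0.3006  0.02  ]
hL [ 0.5837 -0.3566  0.02  ]
hR [ 0.5414 -0.448   0.02  ]
tFL [0.6363 0.1474 0.044 ]
tFR [ 0.6059 -0.1494  0.044 ]
tNR [ 0.4262 -0.1257  0.044 ]
tNL [0.4638 0.1713 0.044 ]
salt [ 0.6753 -0.262   0.    ]
pep [ 0.6918 -0.3408  0.    ]
```

View pics/crop.png

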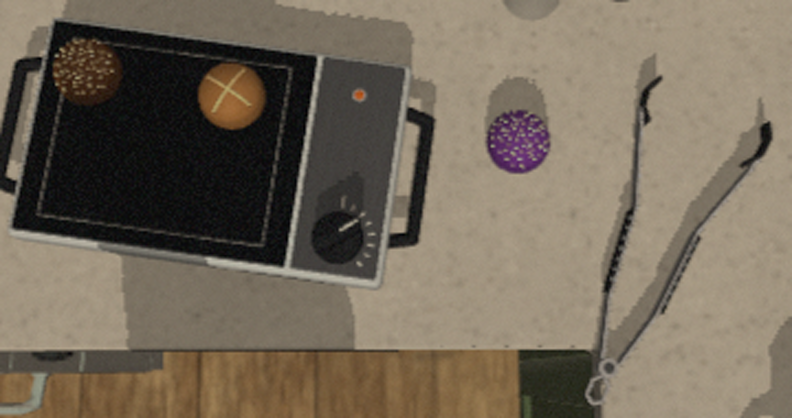

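The crop confirms the choice: the brown seeded roll is at the tray's far left end, the plain one with the cross is right of it, and the purple one is off the tray. The knob pointer points back and to the right, about 55° clockwise from off. I'm moving over the knob.

Call:
move_arm(
  targets=[
    [[-0.035,-0.042,0],0,0.0854],
    [[-0.035,-0.042,0],0,0.0854],
    [[-0.035,-0.042,0],0,0.0854],
    [[-0.035,-0.042,0],0,0.0854],
    [[-0.035,-0.042,0],0,0.0854],
    [[-0.035,-0.042,0],0,0.0854],
    [[-0.035,-0.042,0],0,0.0854],
    [[-0.035,-0.042,0],0,0.0854],
  ],
)

```text
time: 1.1
eef_pos: [0.3584, 0.2532, 0.231]
eef_rot: [[-0.966, 0.258, -0.0], [0.258, 0.966, -0.0], [-0.0, -0.0, -1.0]]
force: [0.1, 1.1, 0.3]
finger_gap: 1.001
gripper_force: 0.0
```

Call:
move_arm(
  targets=[
    [[-0.021,-0.04,0],0,0.0854],
    [[-0.021,-0.04,0],0,0.0854],
    [[-0.021,-0.04,0],0,0.0854],
    [[-0.021,-0.04,0],0,0.0854],
    [[-0.021,-0.04,0],0,0.0854],
    [[-0.021,-0.04,0],0,0.0854],
    [[-0.021,-0.04,0],0,0.0854],
    [[-0.021,-0.04,0],0,0.0854],
  ],
)

```text
time: 2.1
eef_pos: [0.4374, -0.0991, 0.231]
eef_rot: [[-0.966, 0.259, -0.0], [0.259, 0.966, 0.0], [0.0, 0.0, -1.0]]
force: [1.0, 1.1, -0.2]
finger_gap: 0.998
gripper_force: 0.0
```

```bash
python3 - <<'E'
from h import *
o=robot.get_obs(); C=cal("wrist"); im=robot.grab_frame("wrist"); np.save("c1.npy",np.array(C,dtype=object),allow_pickle=True)
cv2.imwrite("pics/w1.png",im)
print(o["eef_pos"],o["eef_rot"].round(3) if hasattr(o["eef_rot"],'round') else o["eef_rot"],o["time"],C)
print(pix(C,[.458,-.094,.078],True))
E
```

```text
[ 0.43744797 -0.09905483  0.23098079] [[-0.966  0.259 -0.   ]
 [ 0.259  0.966  0.   ]
 [ 0.     0.    -1.   ]] 2.1 (np.float64(371.64829954431775), 314.8476119727192, 238.18152555401235, array([[ 2.58906927e-01,  9.65901971e-01, -7.65205007e-04,
        -1.78871075e-02],
       [ 9.23826510e-01, -2.47397304e-01,  2.92128658e-01,
        -4.65361525e-01],
       [ 2.81978337e-01, -7.63410497e-02, -9.56378723e-01,
         2.48756518e-01],
       [ 0.00000000e+00,  0.00000000e+00,  0.00000000e+00,
         1.00000000e+00]]))
[326.61900368 242.71931225]
```

View pics/w1.png

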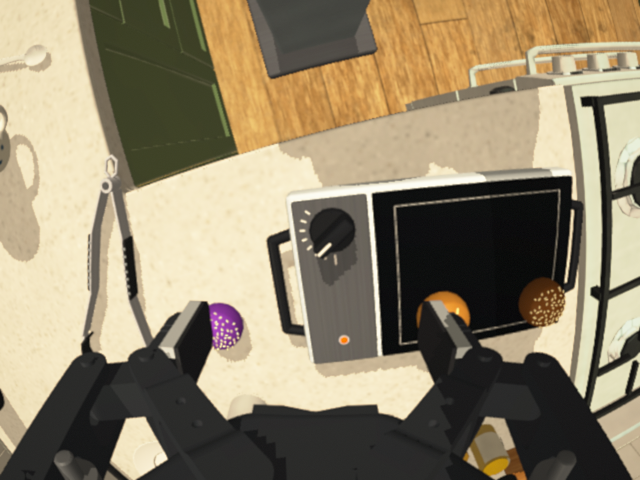

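The knob is at (332,231), with its pointer from (330,243) to (318,256) and the long off mark at (336,258). The tongs' pivot is at (106,186) and their panels are at (90,262) and (129,266). The seeded roll is at (543,301).

```bash
python3 - <<'E'
from h import *
C=np.load("c1.npy",allow_pickle=True)
W=lambda u,v,z:at(C,u,v,z,True)
d=lambda a,b:np.degrees(np.arctan2(*(b-a)[1::-1]))
nr,nl,fr=W(290,194,.044),W(571,172,.044),W(312,362,.044)
print("corners",nr,nl,fr,d(nr,fr),d(nr,nl)-90, "centre",(nl+fr)/2)
print("knob",W(332,231,.065),"pointer",d(W(330,243,.078),W(318,256,.078)))
p,a,b=W(107,186,.022),W(90,262,.022),W(129,266,.022); print("tongs",p,a,b,(a+b)/2,d(p,(a+b)/2))
print("seed",W(543,301,.065),"plain",W(444,315,.065))
cv2.imwrite("pics/z1.png",np.hstack([cv2.resize(cv2.imread("pics/w1.png")[180:290,280:390],(500,500),interpolation=2),cv2.resize(cv2.imread("pics/w1.png")[150:360,70:170],(250,500),interpolation=2)]))
E
```

```text
corners [ 0.41565914 -0.11603828  0.044     ] [0.4610393  0.17461708 0.044     ] [ 0.59564514 -0.14428508  0.044     ] -8.91918399939182 -8.873974456014295 centre [0.52834222 0.015166   0.044     ]
knob [ 0.45302349 -0.08751005  0.065     ] pointer -55.928039155025495
tongs [ 0.35470134 -0.3058073   0.022     ] [ 0.42857356 -0.36635137  0.022     ] [ 0.44591473 -0.31498384  0.022     ] [ 0.43724415 -0.3406676   0.022     ] -22.895792717318354
seed [0.5868385 0.1146772 0.065    ] plain [ 0.56479625 -0.00110307  0.065     ]
```

View pics/z1.png

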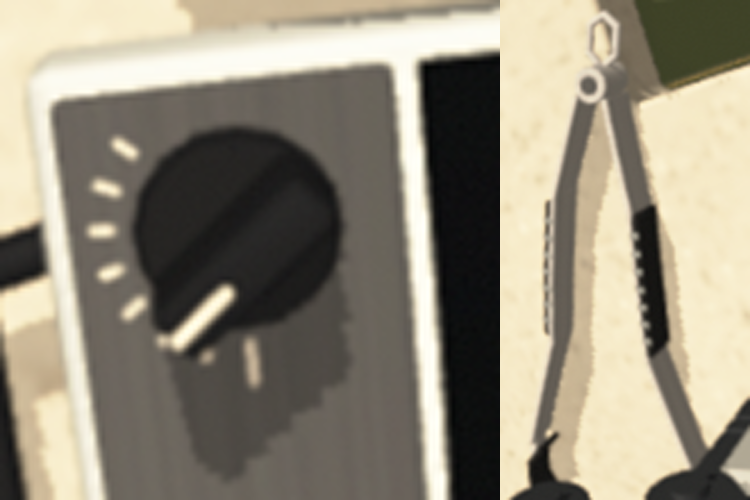

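Call:
move_arm(
  targets=[
    [[-0.0133,0.0145,0],0,0.05],
    [[0,0,0],10.25,0.05],
    [[0,0,0],10.25,0.05],
    [[0,0,0],10.25,0.05],
    [[0,0,0],10.25,0.05],
    [[0,0,0.05],0,0.05],
    [[0,0,0.04],0,0.05],
    [[0,0,0.03],0,0.05],
  ],
)

```text
time: 3.15
eef_pos: [0.4536, -0.085, 0.1092]
eef_rot: [[-0.561, 0.828, -0.002], [0.828, 0.561, 0.001], [0.002, -0.001, -1.0]]
force: [0.3, -0.5, 0.2]
finger_gap: 0.588
gripper_force: 0.0
```

```bash
python3 - <<'E'
from h import *
o=robot.get_obs(); C=cal("wrist"); im=robot.grab_frame("wrist")
print(o["eef_pos"],o["joints"]); q=pix(C,[.454,-.0885,.078],True); print(q)
x,y=np.clip((q-[80,60]).astype(int),0,[480,360]); print(x,y)
cv2.imwrite("pics/w2.png",cv2.resize(im[y:y+120,x:x+160],None,fx=4,fy=4))
p=o["eef_pos"]; cv2.imwrite("pics/w2f.png",im); print(pix(C,[p[0],p[1],.078],True))
E
```

```text
[ 0.45362778 -0.08503788  0.10918065] [-2.39749373e-01 -2.80844610e-02  2.16888057e+00  7.24961145e-04
  1.00282611e+00 -8.35183616e-01]
[312.54652834 286.16720831]
232 226
[315.7360062  280.68649078]
```

View pics/w2f.png

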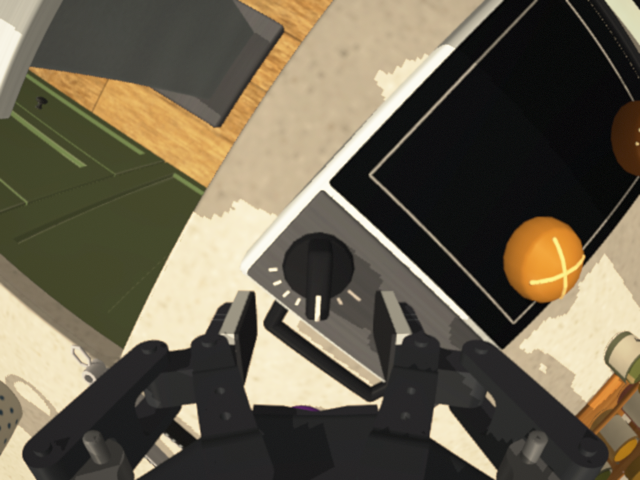

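The bar is upright in the picture, centred at about (319,279) under the TCP point (316,281), so it is aligned with the fingers. I'm going down to close on it.

Call:
move_arm(
  targets=[
    [[0,0,0.025],0,0.05],
    [[0,0,0.025],0,0.04],
    [[0,0,0],0,0.02],
    [[0,0,0],0,0.005],
    [[0,0,0],0,0.005],
    [[0,0,0],0,0.005],
    [[0,0,0],0,0.005],
    [[0,0,0],0,0.005],
  ],
)

```text
time: 4.2
eef_pos: [0.4553, -0.085, 0.0616]
eef_rot: [[-0.559, 0.829, 0.002], [0.829, 0.559, 0.003], [0.001, 0.004, -1.0]]
force: [5.4, 6.5, -10.5]
finger_gap: 0.131
gripper_force: 61.9
```

Call:
move_arm(
  targets=[
    [[0,0,0],-9,0.005],
    [[0,0,0],-9,0.005],
    [[0,0,0],-9,0.005],
    [[0,0,0],-9,0.005],
    [[0,0,0],-8,0.005],
    [[0,0,0],-6,0.005],
    [[0,0,0],-5,0.005],
    [[0,0,0],0,0.005],
  ],
)

```text
time: 5.2
eef_pos: [0.4537, -0.0878, 0.0617]
eef_rot: [[-1.0, 0.023, -0.001], [0.023, 1.0, -0.001], [0.001, -0.001, -1.0]]
force: [-2.7, -6.3, -6.8]
finger_gap: 0.135
gripper_force: 96.5
```

```bash
python3 - <<'E'
from h import *
o=robot.get_obs(); R=np.array(o["eef_rot"]); print(np.degrees(np.arctan2(R[1,1],R[0,1]))-90,o["torque"],o["force"])
E
```

```text
-1.315766477658073 [-1.28272404  0.22367759 -2.44662666] [-2.65009472 -6.34085208 -6.76351732]
```

The torque shows the knob is against its stop. Releasing and rising to look.

Call:
move_arm(
  targets=[
    [[0,0,0],0,0.05],
    [[0,0,0],0,0.05],
    [[0,0,0],0,0.05],
    [[0,0,-0.03],0,0.06],
    [[0,0,-0.05],0,0.0854],
    [[0,0,-0.05],0,0.0854],
    [[0,0,-0.04],0,0.0854],
    [[0,0,0],0,0.0854],
  ],
)

```text
time: 6.2
eef_pos: [0.4574, -0.0875, 0.2363]
eef_rot: [[-1.0, 0.017, 0.009], [0.017, 1.0, -0.002], [-0.009, -0.002, -1.0]]
force: [0.2, 0.4, 0.4]
finger_gap: 0.999
gripper_force: 0.0
```

```bash
python3 - <<'E'
from h import *
o=robot.get_obs(); C=cal("wrist"); im=robot.grab_frame("wrist"); np.save("c2.npy",np.array(C,dtype=object),allow_pickle=True)
print(o["eef_pos"]); q=pix(C,[.454,-.087,.07],True)
x,y=np.clip((q-[60,60]).astype(int),0,[520,360]); print(q,x,y)
cv2.imwrite("pics/w3f.png",im); im2=im.copy(); im2[0:240,400:640]=cv2.resize(im[y:y+120,x:x+120],(240,240),interpolation=2); cv2.imwrite("pics/w3.png",im2)
E
```

```text
[ 0.4573547  -0.08752725  0.23628079]
[315.05696046 211.59302582] 255 151
```

View pics/w3.png

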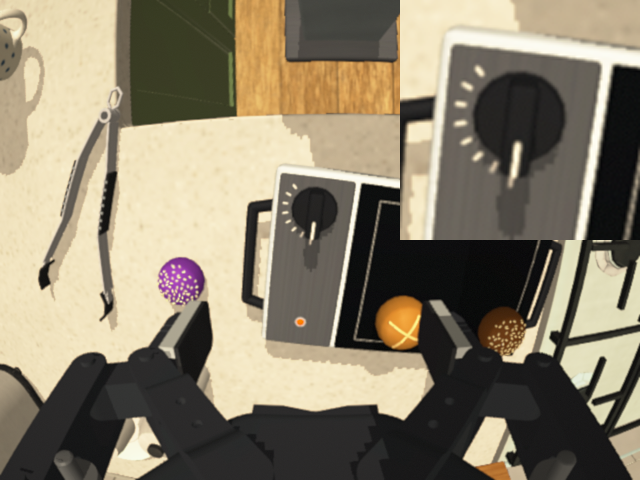

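The knob's pointer now lies on the long off mark, at (312,240). The tongs are fully visible: pivot (104,116), heads (45,274) and (106,305), panels (69,187) and (107,203).

```bash
python3 - <<'E'
from h import *
C=np.load("c2.npy",allow_pickle=True); T=np.load("c1.npy",allow_pickle=True)
W=lambda u,v,z=.022:at(C,u,v,z,True)[:2]
p,hr,hl,a,b=W(104,116),W(45,274),W(106,305),W(69,187),W(107,203)
h=(hr+hl)/2; u=(h-p)/np.linalg.norm(h-p)
print(p,hr,hl,h,np.linalg.norm(h-p),np.linalg.norm(hr-hl),np.degrees(np.arctan2(u[1],u[0])))
print("grip from pivot",p+.104*u,"from head",h-.121*u,"panels",a,b,(a+b)/2)
C=cal("top")
p,hr,hl=[at(C,*q,.02)[:2] for q in((416.4,332.3),(486.4,230.9),(434.5,210.5))];h=(hr+hl)/2;u=(h-p)/np.linalg.norm(h-p)
print("top",p,h,np.degrees(np.arctan2(u[1],u[0])),p+.104*u,h-.121*u,np.linalg.norm(h-p))
E
```

```text
[ 0.35442991 -0.30780404] [ 0.53571414 -0.43577993] [ 0.57449595 -0.34461657] [ 0.55510505 -0.39019825] 0.21693158950262026 0.09906960630901503 -22.322319771165922
grip from pivot [ 0.45063634 -0.34730496] from head [ 0.44317257 -0.34424045] panels [ 0.42747254 -0.36640641] [ 0.448926   -0.31478198] [ 0.43819927 -0.3405942 ]
top [ 0.35422488 -0.30901543] [ 0.55927836 -0.39922646] -23.74656835813773 [ 0.44941978 -0.35089538] [ 0.44852275 -0.35050075] 0.22402000427582705
```

Call:
move_arm(
  targets=[
    [[0.001,-0.052,0],0,0.0854],
    [[0.001,-0.052,0],0,0.0854],
    [[0.001,-0.052,0],0,0.0854],
    [[0.001,-0.052,0],0,0.0854],
    [[0,-0.052,0],0,0.0854],
    [[0,0,0.04],7.3,0.0854],
    [[0,0,0.04],7.3,0.0854],
    [[0,0,0.04],7.3,0.0854],
  ],
)

```text
time: 7.25
eef_pos: [0.4444, -0.346, 0.108]
eef_rot: [[-0.919, 0.393, -0.002], [0.393, 0.919, 0.002], [0.003, 0.001, -1.0]]
force: [-0.5, -0.7, 0.1]
finger_gap: 1.0
gripper_force: 0.0
```

```bash
python3 - <<'E'
from h import *
o=robot.get_obs(); C=cal("wrist"); im=robot.grab_frame("wrist"); np.save("c3.npy",np.array(C,dtype=object),allow_pickle=True)
p=o["eef_pos"]; R=np.array(o["eef_rot"]); print(p,np.degrees(np.arctan2(R[1,1],R[0,1])),o["joints"])
print(pix(C,[p[0],p[1],.022],True), pix(C,np.array([p[0],p[1],.022])+.05*R[:,0],True)); cv2.imwrite("pics/w4.png",im)
E
```

```text
[ 0.44440296 -0.34603779  0.10795042] 66.83839756410997 [-7.05851265e-01  1.65542705e-01  1.96360136e+00  7.03092792e-05
  1.01577353e+00 -1.87244017e+00]
[314.38496442 247.2281986 ] [314.37545717 170.11621637]
```

View pics/w4.png

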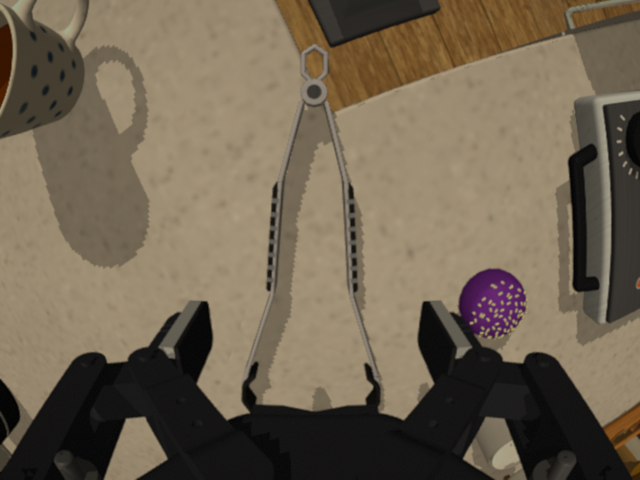

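The tongs are square and centred between the fingers, with the pivot at (314,92) and the panels from row 184 to 290. The purple roll at (492,303) is clear of the right finger.

```bash
python3 - <<'E'
from h import *
C=np.load("c3.npy",allow_pickle=True); o=robot.get_obs(); p=np.array(o["eef_pos"]);R=np.array(o["eef_rot"])
for n,u,v in[("piv",314,92),("pL",272,237),("pR",353,237),("hL",250,388),("hR",374,386)]: print(n,(R.T@(at(C,u,v,.02,True)-p)).round(4))
E
```

```text
piv [ 0.0932 -0.0023  0.0831]
pL [ 0.001  -0.0294  0.0818]
pR [0.0012 0.0234 0.082 ]
hL [-0.125  -0.0528  0.0801]
hR [-0.1222  0.046   0.0806]
```

Call:
move_arm(
  targets=[
    [[-0.002,-0.003,0],0,0.0854],
    [[0,0,0.03],0,0.0854],
    [[0,0,0.03],0,0.0854],
    [[0,0,0.02],0,0.0854],
    [[0,0,0.01],0,0.0854],
    [[0,0,0],0,0.0854],
    [[0,0,0],0,0.075],
    [[0,0,0],0,0.065],
  ],
)

```text
time: 8.3
eef_pos: [0.4472, -0.3511, 0.0226]
eef_rot: [[-0.921, 0.389, 0.002], [0.389, 0.921, -0.001], [-0.002, -0.001, -1.0]]
force: [-0.2, -0.4, 0.0]
finger_gap: 0.762
gripper_force: 0.0
```

Call:
move_arm(
  targets=[
    [[0,0,0.012],0,0.065],
    [[0,0,0.006],0,0.065],
    [[0,0,0.003],0,0.065],
    [[0,0,0],0,0.062],
    [[0,0,0],0,0.058],
    [[0,0,0],0,0.054],
    [[0,0,0],0,0.051],
    [[0,0,0],0,0.051],
  ],
)

```text
time: 9.3
eef_pos: [0.4471, -0.3511, 0.0012]
eef_rot: [[-0.921, 0.389, 0.001], [0.389, 0.921, -0.001], [-0.002, -0.001, -1.0]]
force: [-0.2, 0.1, 5.5]
finger_gap: 0.598
gripper_force: 6.5
```

Call:
move_arm(
  targets=[
    [[0,0,-0.005],0,0.051],
    [[0,0,-0.01],0,0.051],
    [[0,0,-0.02],0,0.051],
    [[0,0,-0.025],0,0.051],
    [[0,0,-0.03],0,0.051],
    [[0,0,-0.03],0,0.051],
    [[0,0,-0.02],0,0.051],
    [[0,0,-0.01],0,0.051],
  ],
)

```text
time: 10.3
eef_pos: [0.4467, -0.3508, 0.1517]
eef_rot: [[-0.921, 0.389, 0.001], [0.389, 0.921, -0.001], [-0.002, -0.001, -1.0]]
force: [1.0, -0.5, -1.4]
finger_gap: 0.597
gripper_force: 4.9
```

```bash
python3 - <<'E'
from h import *
o=robot.get_obs(); im=robot.grab_frame("wrist"); s=robot.grab_frame("scene")
C=cal("wrist"); np.save("c5.npy",np.array(C,dtype=object),allow_pickle=True)
p=np.array(o["eef_pos"]); R=np.array(o["eef_rot"]); print(p,o["finger_gap"],o["gripper_force"],o["force"])
m=p+[0,0,.011]
for n,q in[("piv",m+.104*R[:,0]),("head",m-.121*R[:,0]),("grip",m)]: print(n,pix(C,q,True),pix(cal("scene"),q))
cv2.imwrite("pics/s5.png",s); cv2.imwrite("pics/w5.png",np.hstack([cv2.resize(im,(480,360)),cv2.resize(s[120:300,250:410],(320,360))]))
E
```

```text
[ 0.44674239 -0.35076184  0.1516574 ] 0.5970759416935035 4.8690316546708345 [ 1.00599772 -0.52823606 -1.38312732]
piv [314.0195549   49.38032525] [399.13511323 159.72351647]
head [314.29074991 492.89278004] [311.69195369 142.72997155]
grip [314.09264766 322.40607269] [357.55638407 151.64318171]
```

View pics/w5.png

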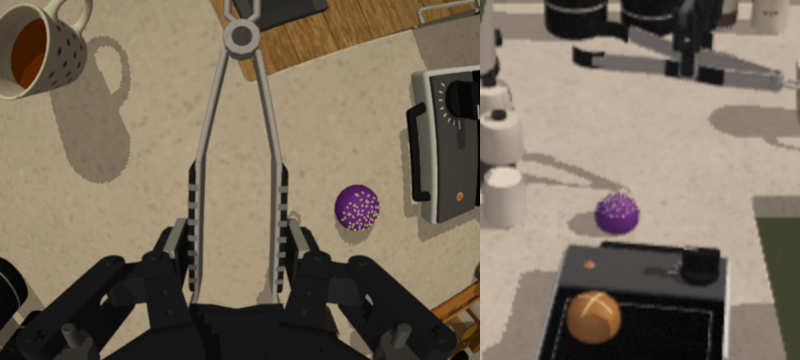

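The tongs are lifted and held: the pivot is at (240,37) in the left half, and both arms hang level in the scene view. I'm carrying them gently to the seeded roll.

Call:
move_arm(
  targets=[
    [[0.004,0.011,0],0,0.051],
    [[0.008,0.022,0],0,0.051],
    [[0.01,0.028,0],0,0.051],
    [[0.012,0.033,0],0,0.051],
    [[0.012,0.033,0],0,0.051],
    [[0.013,0.034,0],0,0.051],
    [[0.013,0.034,0],0,0.051],
    [[0.012,0.031,0],0,0.051],
  ],
)

```text
time: 11.4
eef_pos: [0.4556, -0.1067, 0.1492]
eef_rot: [[-0.922, 0.388, -0.002], [0.388, 0.922, 0.001], [0.002, 0.0, -1.0]]
force: [0.9, 0.6, -1.5]
finger_gap: 0.6
gripper_force: 4.9
```

Call:
move_arm(
  targets=[
    [[0.012,0.031,0],0,0.051],
    [[0.013,0.034,0],0,0.051],
    [[0.013,0.034,0],0,0.051],
    [[0.012,0.033,0],0,0.051],
    [[0.012,0.033,0],0,0.051],
    [[0.01,0.028,0],0,0.051],
    [[0.008,0.022,0],0,0.051],
    [[0.004,0.011,0],0,0.051],
  ],
)

```text
time: 12.4
eef_pos: [0.4658, 0.133, 0.1494]
eef_rot: [[-0.922, 0.387, -0.002], [0.387, 0.922, -0.0], [0.002, -0.001, -1.0]]
force: [0.2, -0.2, -1.3]
finger_gap: 0.595
gripper_force: 4.9
```

Call:
move_arm(
  targets=[
    [[0,0,0],-1,0.051],
    [[0,0,0],-3,0.051],
    [[0,0,0],-3,0.051],
    [[0,0,0],-3,0.051],
    [[0,0,0],-3,0.051],
    [[0,0,0],-2,0.051],
    [[0,0,0],0,0.051],
    [[0,0,0],0,0.051],
  ],
)

```text
time: 13.4
eef_pos: [0.4674, 0.1311, 0.1502]
eef_rot: [[-0.99, 0.138, -0.0], [0.138, 0.99, -0.0], [0.0, -0.0, -1.0]]
force: [-0.2, -0.3, -1.1]
finger_gap: 0.598
gripper_force: 4.9
```

```bash
python3 - <<'E'
from h import *
o=robot.get_obs(); im=robot.grab_frame("top"); C=cal("top")
cv2.imwrite("pics/t6.png",im)
p=np.array(o["eef_pos"]); R=np.array(o["eef_rot"]); print(p,np.degrees(np.arctan2(-R[1,0],-R[0,0])),o["finger_gap"],o["gripper_force"])
m=p+[0,0,.011]
print(pix(C,m-.121*R[:,0]),pix(C,m),pix(C,[.588,.113,.064]))
cv2.imwrite("pics/t6c.png",cv2.resize(im[140:340,110:310],(600,600),interpolation=2))
E
```

```text
[0.46743612 0.13105006 0.15022004] -7.9375364091976275 0.5984267826552593 4.868385586305521
[163.27441496 183.73457375] [147.99872183 258.07689215] [180.44135612 199.48210392]
```

View pics/t6c.png

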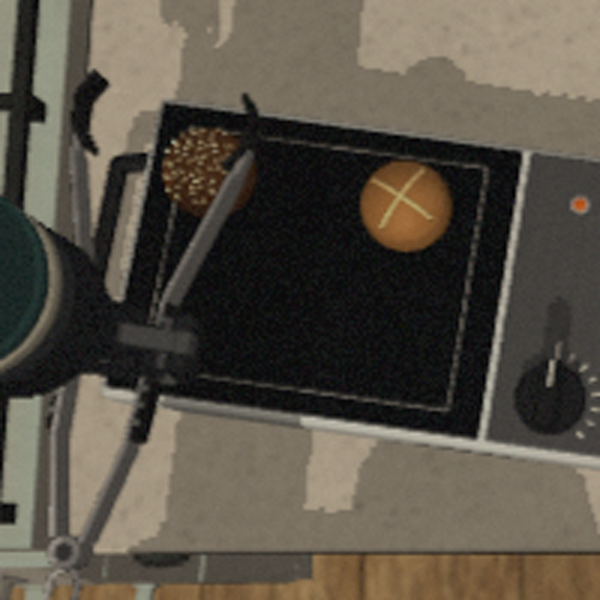

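The heads are at crop (87,112) and (245,133), the pivot at (65,550), and the seeded roll is below at (208,171). The plain roll at (406,206) is well to the right.

```bash
python3 - <<'E'
from h import *
C=cal("top"); o=robot.get_obs(); p=np.array(o["eef_pos"]);R=np.array(o["eef_rot"])
g=lambda u,v,z:at(C,110+u/3,140+v/3,z)
hl,hr,pv=g(87,112,.161),g(245,133,.161),g(65,550,.165); h=(hl+hr)/2
print(np.linalg.norm(hl-hr),h,pv,np.degrees(np.arctan2(*(h-pv)[1::-1])),np.linalg.norm(h-pv))
s=g(208,171,.063); print("seed",s,"plain",g(406,206,.063))
print("head tool",R.T@(h-p),"pivot tool",R.T@(pv-p),"seed tool",R.T@(s-p))
E
```

```text
0.08538748405379389 [0.59216887 0.1114439  0.161     ] [0.36769136 0.14798117 0.165     ] -9.244726038869413 0.22746674803966557
seed [0.59286928 0.11549581 0.063     ] plain [ 0.57136636 -0.00313639  0.063     ]
head tool [-0.12621803 -0.00229501 -0.01074188] pivot tool [ 0.10115373  0.00292655 -0.01473382] seed tool [-0.12635649  0.00182425  0.08725772]
```

Call:
move_arm(
  targets=[
    [[0.001,0.004,0],0,0.051],
    [[0,0,0.01],0,0.051],
    [[0,0,0.018],0,0.051],
    [[0,0,0.02],0,0.051],
    [[0,0,0.02],0,0.051],
    [[0,0,0.015],0,0.051],
    [[0,0,0.009],0,0.051],
    [[0,0,0.004],0,0.051],
  ],
)

```text
time: 14.45
eef_pos: [0.4668, 0.1353, 0.0536]
eef_rot: [[-0.991, 0.137, -0.001], [0.137, 0.991, -0.0], [0.001, -0.0, -1.0]]
force: [-0.3, 0.4, -0.1]
finger_gap: 0.594
gripper_force: 4.9
```

Call:
move_arm(
  targets=[
    [[0,0,0.002],0,0.051],
    [[0,0,0.001],0,0.051],
    [[0,0,0],0,0.051],
    [[0,0,0],0,0.051],
    [[0,0,0],0,0.051],
    [[0,0,0],0,0.051],
    [[0,0,0],0,0.051],
    [[0,0,0],0,0.051],
  ],
)

```text
time: 15.45
eef_pos: [0.467, 0.1354, 0.0513]
eef_rot: [[-0.991, 0.137, -0.0], [0.137, 0.991, -0.0], [0.0, -0.0, -1.0]]
force: [0.4, -0.1, -2.2]
finger_gap: 0.598
gripper_force: 4.9
```

Call:
move_arm(
  targets=[
    [[0,0,0],0,0.048],
    [[0,0,0],0,0.045],
    [[0,0,0],0,0.042],
    [[0,0,0],0,0.039],
    [[0,0,0],0,0.037],
    [[0,0,0],0,0.036],
    [[0,0,0],0,0.035],
    [[0,0,0],0,0.035],
  ],
)

```text
time: 16.45
eef_pos: [0.4671, 0.1353, 0.0513]
eef_rot: [[-0.991, 0.137, 0.0], [0.137, 0.991, -0.0], [-0.0, -0.0, -1.0]]
force: [-0.4, 0.1, -1.3]
finger_gap: 0.413
gripper_force: 12.9
```

Call:
move_arm(
  targets=[
    [[0,0,0],0,0.034],
    [[0,0,0],0,0.034],
    [[0,0,0],0,0.033],
    [[0,0,0],0,0.033],
    [[0,0,0],0,0.032],
    [[0,0,0],0,0.032],
    [[0,0,0],0,0.031],
    [[0,0,0],0,0.031],
  ],
)

```text
time: 17.45
eef_pos: [0.4671, 0.1354, 0.0513]
eef_rot: [[-0.991, 0.137, 0.0], [0.137, 0.991, -0.0], [-0.0, -0.0, -1.0]]
force: [0.0, -0.0, -0.6]
finger_gap: 0.393
gripper_force: 59.4
```

Call:
move_arm(
  targets=[
    [[0,0,-0.003],0,0.031],
    [[0,0,-0.006],0,0.031],
    [[0,0,-0.01],0,0.031],
    [[0,0,-0.01],0,0.031],
    [[0,0,-0.012],0,0.031],
    [[0,0,-0.012],0,0.031],
    [[0,0,-0.012],0,0.031],
    [[0,0,-0.012],0,0.031],
  ],
)

```text
time: 18.45
eef_pos: [0.4671, 0.1354, 0.1292]
eef_rot: [[-0.991, 0.137, 0.0], [0.137, 0.991, 0.0], [-0.0, 0.0, -1.0]]
force: [-0.6, -0.2, -1.4]
finger_gap: 0.39
gripper_force: 59.5
```

Call:
move_arm(
  targets=[
    [[0,0,-0.014],0,0.031],
    [[0,0,-0.014],0,0.031],
    [[0,0,-0.014],0,0.031],
    [[0,0,-0.014],0,0.031],
    [[0,0,-0.012],0,0.031],
    [[0,0,-0.008],0,0.031],
    [[0,0,-0.004],0,0.031],
    [[0,0,0],0,0.031],
  ],
)

```text
time: 19.45
eef_pos: [0.4671, 0.1354, 0.2083]
eef_rot: [[-0.991, 0.137, 0.0], [0.137, 0.991, 0.0], [-0.0, 0.0, -1.0]]
force: [-0.5, 0.2, -2.8]
finger_gap: 0.391
gripper_force: 59.5
```

```bash
python3 - <<'E'
from h import *
o=robot.get_obs(); print(o["eef_pos"],o["force"],o["finger_gap"],o["gripper_force"])
a=cv2.imread("pics/scene0.png"); b=robot.grab_frame("scene"); cv2.imwrite("pics/s7.png",b); C=cal("scene")
def seg(im):
    h=cv2.cvtColor(im,cv2.COLOR_BGR2HSV); m=cv2.inRange(h,(3,110,30),(22,255,255)); m[:130]=0; m[:,:215]=0
    n,l,s,c=cv2.connectedComponentsWithStats(m); return [(c[i].round(1).tolist(),s[i].tolist()) for i in range(1,n) if s[i,4]>80]
print(seg(a)); print(seg(b))
p=np.array(o["eef_pos"]);R=np.array(o["eef_rot"]); print("expected",pix(C,p+[0,0,.014]-.124*R[:,0]),pix(C,[.590,.115,.064]))
E
```

```text
[0.46707427 0.13536099 0.2083229 ] [-0.51719065  0.24689671 -2.84667177] 0.39089182387232035 59.49857014697045
[([306.5, 278.2], [293, 265, 28, 27, 611]), ([295.1, 323.1], [281, 307, 30, 30, 623]), ([616.6, 447.9], [574, 399, 66, 81, 3247]), ([444.8, 416.9], [426, 400, 40, 38, 1121])]
[([295.1, 251.3], [279, 239, 32, 23, 497]), ([306.3, 280.9], [293, 271, 28, 21, 478]), ([616.6, 447.9], [574, 399, 66, 81, 3245]), ([444.8, 416.9], [426, 400, 40, 38, 1122])]
expected [295.60491727 252.82269246] [296.62867164 320.45883511]
```

Call:
move_arm(
  targets=[
    [[0,0,0],0,0.031],
    [[0,0,0],0,0.031],
    [[0,0,0],0,0.031],
    [[0,0,0],0,0.031],
    [[0,0,0],0,0.031],
    [[0,0,0],0,0.031],
    [[0,0,0],0,0.031],
    [[0,0,0],0,0.031],
  ],
)

```text
time: 20.5
eef_pos: [0.4671, 0.1354, 0.2083]
eef_rot: [[-0.991, 0.137, 0.0], [0.137, 0.991, -0.0], [-0.0, -0.0, -1.0]]
force: [0.4, 0.4, -1.8]
finger_gap: 0.39
gripper_force: 59.5
```

```bash
python3 - <<'E'
from h import *
b=robot.grab_frame("scene"); a=cv2.imread("pics/s7.png"); print(cv2.absdiff(a,b)[220:320,240:360].max())
print(robot.close_job())
E
```

```text
39
the job is handed in; nothing more can be done
None
```

I handed the job in at about 20.5 s: the knob is at its off stop, and the seeded roll is held steady in the closed tongs about 15 cm above the tray. The plain roll has not moved, the arm's path kept clear of the grinders, and the handing-in call returned no verdict.

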